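# Walk the doming block round to the bench fence

## Task

On the jeweller's bench a heavy steel doming block stands askew in front of the fence, the straight bar screwed to the bench. Push its corners with the fingers, one and then another, to walk it round until one of its long sides lies flat against the front of the fence (the side nearest the robot) with the whole of that side backed by the fence. Only push, on one side of the block at a time: do not take it between the fingers or lift it, and leave the other things on the bench as they stand.

Things in the scene. Friction and masses are not known exactly. Their poses are not given: they have to be found in the camera images.
- block: solid steel doming block, a plain rectangular slab with round hollows in its top; 100 mm long (its y axis), 44 mm wide (its x axis), 26 mm high; about 0.75 to 1.0 kg. Loose on the bench and slides only when pushed: expect 4 to 12 N, and up to about 22 N while a finger rubbing on its side presses it down. Origin: centre of its underside, z up. Either long side (100 mm x 26 mm) may go against the fence. It starts more or less end-on to the fence, clear of it.
- side_a: one long side of the block: its outer 5 mm over the full length and height, part of the block and not separately visible; origin at the foot of the block, 19.5 mm from the block's origin toward the block's -x.
- side_b: the other long side of the block, likewise, 19.5 mm toward the block's +x.
- fence: straight dark steel bar fixed to the bench, 240 mm long (its y axis), 22 mm thick, 24 mm high, with three screw heads 2.5 mm proud on top. Origin: middle of the bottom edge of its front face, the face toward the robot; the bar lies from x = 0 to x = +22 mm in its own frame and the block belongs on the -x side.
- bottle: bystander: upright clear plastic bottle, 64 mm across, 190 mm high; origin: centre of its base.
- jar: bystander: small glass jar with a lid, 48 mm across, 55 mm high, behind the fence; origin: centre of its base.
- pliers: bystander: pliers with blue handles lying on the green mat, about 160 mm long, 16 mm high; origin: under the pivot.
- punch: bystander: steel doming punch standing on its head, 26 mm across, 85 mm high, behind the fence; origin: centre of its base.
Things that resemble listed ones, but are neither listed nor needed, are in the scene too. What is shaped like the block but green is not meant. Of the things shaped like the fence, the steel one is meant.

How it is judged:
By the outcome, as a careful person would: the job done as asked, in the order asked, and still so for the second after the job is handed in, with the robot touching nothing.
It also fails if it takes over 64 s, if anything falls off the work surface, if the arm or the gripper's body presses on something with over 40 N, if the wrist force passes 120 N, or if a joint passes its speed limit or range.

## Robot

A 6-joint arm with a two-finger parallel gripper is mounted at the origin on the work surface. World frame = base frame: x ahead of the robot, y to its left, z up, the work surface at z = 0. Lengths are in m, angles in rad, forces in N, time in s.
With the tool pointing down it reaches from about 0.275 to 0.875 m from the base axis. Payload 12.5 kg.
Tool frame: the origin (TCP) lies at the very end of the fingers, on their centre line; the grasp point (between the pads) lies 19 mm behind it; x points along the fingers, y is the direction in which the jaws open and shut, and the axes are right-handed (so a half turn about x gives the same grasp; the last joint's range is limited). The gripper opens to 85 mm and grips with 20 to 120 N. Pads are 22 mm wide; open, the fingers measure 114 mm over their backs; the gripper's body (76 mm by 85 mm) begins 54 mm behind the grasp point. The pads swing forward as they close: fully open they stand 13 mm farther back than shut.
Start: joints at [1.254, 0.351, 1.652, -0, 1.139, -0.085], TCP at [0.126, 0.535, 0.206] pointing down, gripper open.
Joint ranges: [-2.75, 2.75], [-0.79, 2.1], [0.01, 2.65], [-1.57, 4.71], [0.07, 3.14], [-2.87, 2.87]. Speed limits (rad/s): [2.22, 2.22, 2.79, 3.14, 3.14, 3.14].

## Interface

Orientations are given as a 3x3 rotation matrix whose columns are the frame's x, y, z axes.
In Python, from bench import manip gives the robot as it stands. Calls block until the motion is done:
- manip.move_ptp(position, orientation): joint-space move of the TCP to a pose.
- manip.move_l(position, attitude=None, max_speed=0.15): straight line of the TCP; attitude=None keeps the orientation; max_speed is the mean speed in m/s.
- manip.move_j(angles): joint-space move.
- manip.set_gripper(opening, effort=None): opening from 0.0 (shut) to 1.0 (fully open); effort is the grip in N (None keeps the last); returns when the fingers have stopped.
- manip.dwell(seconds).
- manip.inverse_kinematics(position, orientation): joint angles nearest the present ones, or None.
- manip.grab_frame(name): name is "scene" or "side" or "wrist"; returns (picture, depth): 384x512x3 uint8, red, green, blue; 384x512 float32, m along the optical axis (not along the pixel's ray), 0 where there is no reading.
- manip.get_calibration(name): a dict with "camera_matrix" (3x3 intrinsics, pixels), "R" (3x3) and "t" (3): a world point X has camera coordinates R X + t. Camera axes: x right, y down, z forward; pixel columns grow to the right and rows downward; lengths in m; the calibration is good to about 2 mm. A picture is of the moment at which its call begins: read the wrist's pose just before it. get_calibration takes no time and is no camera call; for the wrist camera it gives the pose at the moment of the call.
A pose or a line that the arm cannot do raises manip.Unreachable and nothing moves.
- manip.sign_off(): hands the job in, once; it reports no verdict.
Trained networks look in the newest picture that a camera, given by its name, has taken for a name from the list of things; names that differ only in an ending like _2 or _b are one class to them, and where a whole thing is asked for, a point or a joint stands for the part that bears it (a point fixed in the world has none). Each returns a list of dicts, best first, with "confidence" (0 to 1); they miss things now and then, are a little off and sometimes report something else, mostly with a low value. They report only what shows in the picture. A call takes as long as a camera call. They do not tell look-alikes from the thing itself.
- manip.look_for(camera, name): "at" ([x, y, z] in m, in world coordinates, good to about 4 mm: the middle of the surface that is visible of it).
Readings, each from a call of its own:
- manip.current_time(): time.
- manip.current_qpos(): joint angles.
- manip.current_joint_vel(): joint speeds.
- manip.current_joint_torque(): joint torques, N m.
- manip.current_ee_pos(): TCP position.
- manip.current_tcp_rot(): TCP orientation.
- manip.current_force(): force on the tool from outside, world axes, zero at the start.
- manip.current_ft_torque(): the same for the moment, N m.
- manip.current_grip_width(): opening from 0.0 (shut) to 1.0 (fully open).
Only numpy, scipy, OpenCV 4.12 (cv2) and the standard library are available. Lean on these libraries where they do the work, as an engineer would, in place of code of your own. Each camera call takes 0.05 s, during which the arm holds its last target. There are 200 camera calls.

## Working session

There is one attempt and no reset: what is moved stays moved. The work goes in short steps, each a Python script; the robot and the scene stay as the last script left them, time stands still between calls to the robot, and variables do not carry over. Pictures are saved under pics/ and viewed, about 8 in all and at most 12, crops included, and the job is handed in when it is done.

```bash
mkdir -p pics; ls; cat > h.py <<'E'
import numpy as np, cv2
from bench import manip as m
def grab(cam,fn=None):
    c=m.get_calibration(cam); p,d=m.grab_frame(cam)
    if fn: cv2.imwrite('pics/'+fn,p[:,:,::-1])
    K=np.array(c["camera_matrix"]);R=np.array(c["R"]);t=np.array(c["t"])
    v,u=np.mgrid[0:384,0:512]
    P=np.stack([(u-K[0,2])/K[0,0]*d,(v-K[1,2])/K[1,1]*d,d],-1)
    W=(P-t)@R   # R^T (P-t)
    W[d==0]=np.nan
    return p,d,W,(K,R,t)
E
python3 - <<'E'
from h import *
np.set_printoptions(precision=3,suppress=True)
for c in("scene","side"):
    p,d,W,cal=grab(c,c+"0.png"); np.savez(c+"0.npz",p=p,d=d,W=W)
    for n in("block","fence","bottle","jar","pliers","punch"):
        for r in m.look_for(c,n):
            q=cal[0]@(cal[1]@np.array(r["at"])+cal[2]); print(c,n,np.array(r["at"]),round(r["confidence"],2),(q[:2]/q[2]).astype(int))
print(m.current_time())
a=cv2.imread('pics/scene0.png');b=cv2.imread('pics/side0.png')
E
```

```text
pics
scene block [ 0.539 -0.012  0.033] 0.92 [262 205]
scene block [ 0.586 -0.173  0.025] 0.65 [210 232]
scene block [ 0.763 -0.152  0.036] 0.21 [241 278]
scene fence [0.675 0.002 0.024] 0.9 [287 239]
scene fence [0.244 0.308 0.019] 0.71 [313 142]
scene fence [ 0.374 -0.217  0.017] 0.69 [175 192]
scene bottle [0.581 0.364 0.095] 0.58 [390 170]
scene jar [0.768 0.134 0.039] 0.88 [354 247]
scene pliers [ 0.499 -0.435  0.013] 0.66 [100 238]
scene punch [ 0.759 -0.152  0.032] 0.62 [241 278]
side block [ 0.524 -0.024  0.027] 0.83 [269 199]
side fence [ 0.362 -0.231  0.025] 0.95 [243 278]
side fence [ 0.658 -0.01   0.026] 0.81 [309 183]
side fence [0.243 0.283 0.025] 0.6 [144 162]
side bottle [0.555 0.361 0.094] 0.81 [229 108]
side jar [0.749 0.131 0.043] 0.51 [312 144]
side pliers [ 0.487 -0.438  0.009] 0.81 [338 340]
0.7
```

View pics/scene0.png

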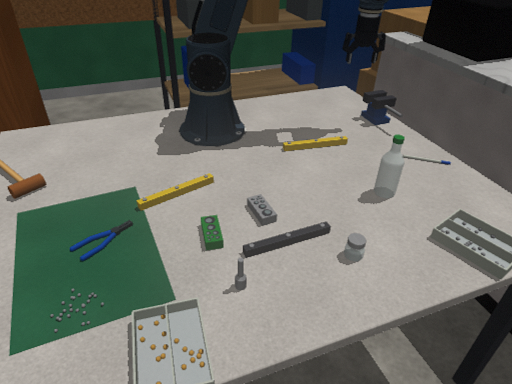

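View pics/side0.png

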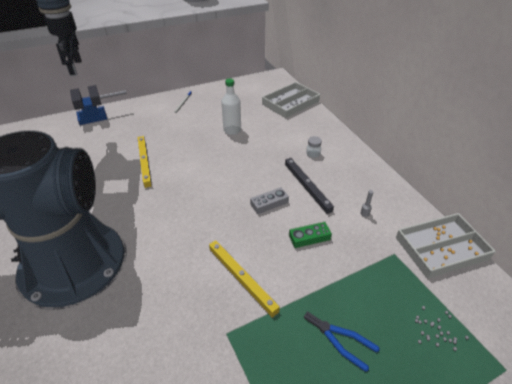

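The scene picture shows the grey block at (262,208) and its look-alike, the green one, at (211,231). The dark steel fence is at (288,238), with yellow look-alikes at (176,190) and (315,143). I choose the grey block and the dark bar, and next I'll go above them for a close look with the wrist camera.

```bash
cat >> h.py <<'E'
def rect(pts):
    return cv2.minAreaRect((pts[:,:2]*1000).astype(np.float32))
def comp(W,c,lo,hi,r=0.16):
    """connected top-surface points near world xy c"""
    M=(W[...,2]>lo)&(W[...,2]<hi)&(np.hypot(W[...,0]-c[0],W[...,1]-c[1])<r)
    n,L=cv2.connectedComponents(M.astype(np.uint8))
    D=np.where(M,np.hypot(W[...,0]-c[0],W[...,1]-c[1]),9)
    return W[L==L.flat[D.argmin()]]
E
python3 - <<'E'
from h import *
np.set_printoptions(precision=3,suppress=True)
for c in("scene","side"):
    W=np.load(c+"0.npz")["W"]
    print(c,"table z",np.nanmedian(W[np.hypot(W[...,0]-.6,W[...,1]-.15)<.05][:,2]))
    for n,q in(("block",(.53,-.018)),("fence",(.665,-.004)),("green",(.586,-.173))):
        P=comp(W,q,.016,.034); print(n,len(P),rect(P),np.percentile(P[:,2],[10,50,90]))
Rd=np.array([[0,0,1],[0,1,0],[-1,0,0.]])  # x down, y=+y world
Rd2=np.array([[0,1,0],[0,0,-1],[-1,0,0.]]) # jaws along x
for R in (Rd,Rd2):
  for p in([.56,0,.35],[.5,-.05,.35],[.45,0,.02],[.6,.05,.02]): 
    q=m.inverse_kinematics(p,R);print(np.linalg.det(R),None if q is None else np.array(q))
m.move_ptp([.50,0,.33],Rd); print(m.current_time())
p,d,W,cal=grab("wrist","w1.png");np.savez("w1.npz",p=p,d=d,W=W)
for n in("block","fence"):
    for r in m.look_for("wrist",n):
        q=cal[0]@(cal[1]@np.array(r["at"])+cal[2]); print(n,np.array(r["at"]),round(r["confidence"],2),(q[:2]/q[2]).astype(int))
for n,q in(("block",(.53,-.018)),("fence",(.665,-.004))):
    P=comp(W,q,.016,.034); print(n,len(P),rect(P),np.percentile(P[:,2],[10,50,90]))
E
```

```text
scene table z 0.0018165861814504036
block 460 ((529.3515014648438, -10.588146209716797), (104.65453338623047, 46.3756217956543), 3.6245615482330322) [0.021 0.028 0.03 ]
fence 797 ((661.9578247070312, 8.239700317382812), (26.936079025268555, 240.11973571777344), 2.0907671451568604) [0.019 0.026 0.028]
green 523 ((572.2274169921875, -165.95068359375), (43.97564697265625, 103.06816864013672), 82.21576690673828) [0.025 0.028 0.03 ]
side table z -0.000760396823744187
block 481 ((529.8504028320312, -12.035528182983398), (101.51360321044922, 47.466346740722656), 2.564335584640503) [0.021 0.025 0.027]
fence 500 ((661.7139282226562, 6.976692199707031), (25.37354278564453, 239.82711791992188), 1.9501408338546753) [0.02  0.023 0.025]
green 615 ((572.071044921875, -166.20941162109375), (48.59191131591797, 102.12825012207031), 82.04849243164062) [0.022 0.025 0.027]
1.0 [-0.083  0.264  1.416 -0.     1.461 -1.654]
1.0 [-0.192  0.149  1.559 -0.     1.434 -1.763]
1.0 [-0.104  0.483  2.038 -0.     0.621 -1.674]
1.0 [ 0.006  0.68   1.637 -0.     0.825 -1.565]
1.0 [-0.083  0.264  1.416 -0.     1.461 -0.083]
1.0 [-0.192  0.149  1.559 -0.     1.434 -0.192]
1.0 [-0.104  0.483  2.038 -0.     0.621 -0.104]
1.0 [ 0.006  0.68   1.637 -0.     0.825  0.006]
3.0667
block [ 0.562 -0.166  0.023] 0.97 [160 189]
block [ 0.525 -0.01   0.023] 0.79 [246 169]
fence [ 0.36  -0.212  0.027] 0.68 [118  67]
fence [0.657 0.009 0.022] 0.67 [257 236]
block 1397 ((529.165283203125, -11.577884674072266), (100.3482666015625, 44.00948715209961), 3.6845791339874268) [0.025 0.026 0.028]
fence 1514 ((661.029296875, 6.542030334472656), (23.060728073120117, 239.1453094482422), 2.0763132572174072) [0.021 0.024 0.026]
```

View pics/w1.png

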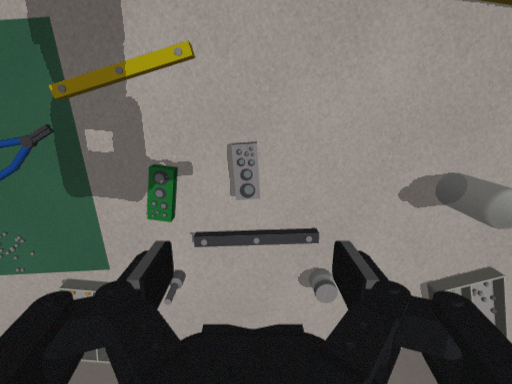

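The wrist picture confirms both choices: the grey block at (246,169) is end-on, and the dark fence is at (257,238). The depth fit puts the block centre at (529,-12) mm with its long axis at 3.7°. The fence front is at x≈650 and tilted 2.1°. I'll swing the near end round with shut fingers along an arc.

```bash
cat >> h.py <<'E'
def Rt(deg):
    a=np.radians(deg); s,c=np.sin(a),np.cos(a)
    return np.array([[0,c,s],[0,s,-c],[-1,0,0.]])
def body(c,deg,v):
    a=np.radians(deg); return np.array(c)+np.array([np.cos(a)*v[0]-np.sin(a)*v[1],np.sin(a)*v[0]+np.cos(a)*v[1]])
def look(fn=None,q=(.545,-.02)):
    ims=[]
    for c in("scene","side"):
        p,d,W,_=grab(c); ims.append(p[100:330,120:400])
        P=comp(W,q,.018,.034,.09); print(c,len(P),[np.round(x,1) for x in rect(P)])
    if fn: cv2.imwrite('pics/'+fn,cv2.resize(np.hstack(ims),None,fx=1.4,fy=1.4)[:,:,::-1])
E
python3 - <<'E'
from h import *
np.set_printoptions(precision=1,suppress=True)
Z=.009; COR=body((.5292,-.0116),3.7,(.026,0)); r=-.060
m.set_gripper(0.0)
F0=np.array(m.current_force())
xy=body(COR,3.7,(r,.055))
m.move_ptp([*xy,.06],Rt(3.7)); m.move_l([*xy,Z],max_speed=.1)
print("z",m.current_ee_pos(),m.current_time(),np.array(m.current_force())-F0)
m.move_l([*body(COR,3.7,(r,.036)),Z],max_speed=.06)
for i,th in enumerate(np.arange(3.7,50,6)):
    m.move_l([*body(COR,th,(r,.033)),Z],Rt(th),max_speed=.06)
    F=np.array(m.current_force())-F0; print(round(th,1),F,round(m.current_time(),2))
    if np.linalg.norm(F)>50: print("STOP");break
look("mid.png")
E
```

```text
z [0.5 0.  0. ] 6.0583 [-0.8  1.3 -0.4]
3.7 [-0.7  0.3  0.2] 6.78
9.7 [-0.4 -0.5 -0.3] 7.04
15.7 [ 0.2 -0.1 -0.3] 7.31
21.7 [-0.7 -0.1  0.1] 7.58
27.7 [-0.8  0.8 -0.9] 7.84
33.7 [ 0.4  0.2 -0.6] 8.11
39.7 [-0.4  0.6 -0.4] 8.38
45.7 [-0.7  0.3 -0.2] 8.64
scene 435 [array([529.5, -10.4]), array([103.4,  45.8]), np.float64(3.6)]
side 369 [array([529.5, -11.3]), array([101.3,  47.1]), np.float64(3.6)]
```

View pics/mid.png

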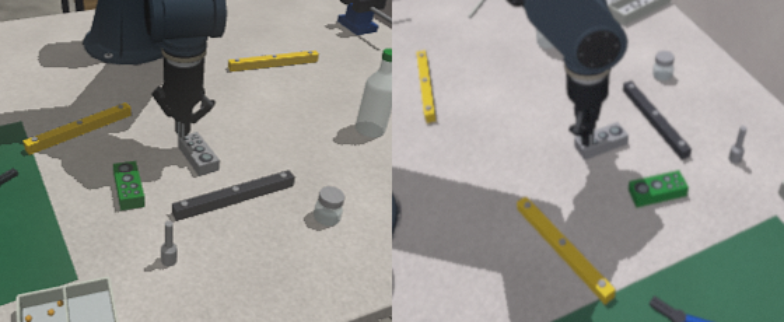

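The picture shows the finger at the block's near end, but the block hasn't moved and there's no force. I'll check the actual pose and retreat only if needed.

```bash
python3 - <<'E'
from h import *
np.set_printoptions(precision=4,suppress=True)
print(np.array(m.current_ee_pos()),np.array(m.current_tcp_rot()),np.array(m.current_qpos()),m.current_grip_width(),m.current_time())
print(np.array(m.current_force()))
for c in("scene","side"):
    p,d,W,cal=grab(c)
    q=cal[0]@(cal[1]@np.array(m.current_ee_pos())+cal[2]); q=(q[:2]/q[2]).astype(int); print(c,q)
    u,v=q; cv2.imwrite(f"pics/z_{c}.png",cv2.resize(p[max(v-50,0):v+40,u-60:u+60],None,fx=3.2,fy=3.2,interpolation=cv2.INTER_CUBIC)[:,:,::-1])
a=[cv2.imread(f"pics/z_{c}.png") for c in("scene","side")]; cv2.imwrite("pics/z.png",np.hstack(a))
E
```

```text
[ 0.4895 -0.0295  0.009 ] [[-0.0002  0.7015  0.7126]
 [ 0.0001  0.7126 -0.7015]
 [-1.     -0.0001 -0.0002]] [-0.1551  0.5541  1.9395  0.0001  0.6482 -0.9485] 0.002337692809951864 8.7417
[-0.5276  1.1345  0.198 ]
scene [249 203]
side [258 209]
```

View pics/z.png

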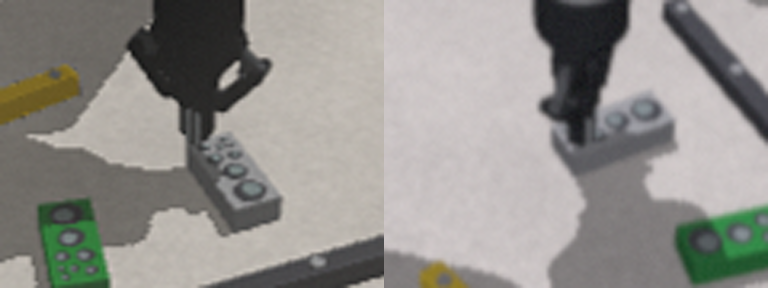

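The pictures show the finger over the block's near end, as if it were above the top or in a hollow rather than beside it. I'll measure the real height of the fingertip from depth.

```bash
python3 - <<'E'
from h import *
np.set_printoptions(precision=3,suppress=True)
for c in("scene","side"):
    p,d,W,cal=grab(c)
    M=(np.hypot(W[...,0]-.4895,W[...,1]+.0295)<.035)&(p.max(-1)<75)
    Q=W[M]; o=np.argsort(Q[:,2]); print(c,len(Q)); print(Q[o][:40:3])
    for z in(.03,.04,.05,.06): 
        s=Q[abs(Q[:,2]-z)<.006]; print(z,len(s), s.min(0) if len(s) else '', s.max(0) if len(s) else '')
E
```

```text
scene 1023
[[ 0.507 -0.033  0.004]
 [ 0.49  -0.035  0.006]
 [ 0.489 -0.035  0.009]
 [ 0.505 -0.035  0.01 ]
 [ 0.518 -0.034  0.013]
 [ 0.502 -0.034  0.015]
 [ 0.509 -0.033  0.017]
 [ 0.492 -0.036  0.019]
 [ 0.524 -0.033  0.021]
 [ 0.514 -0.023  0.028]
 [ 0.495 -0.025  0.029]
 [ 0.496 -0.038  0.04 ]
 [ 0.501 -0.028  0.045]
 [ 0.5   -0.036  0.046]]
0.03 7 [ 0.487 -0.028  0.026] [ 0.517 -0.022  0.03 ]
0.04 9 [ 0.487 -0.041  0.038] [ 0.502 -0.025  0.046]
0.05 24 [ 0.485 -0.041  0.044] [ 0.505 -0.019  0.056]
0.06 27 [ 0.489 -0.042  0.054] [ 0.505 -0.018  0.066]
side 279
[[ 0.486 -0.039  0.039]
 [ 0.479 -0.035  0.046]
 [ 0.482 -0.042  0.047]
 [ 0.485 -0.042  0.05 ]
 [ 0.481 -0.037  0.051]
 [ 0.478 -0.037  0.055]
 [ 0.487 -0.043  0.057]
 [ 0.481 -0.038  0.059]
 [ 0.481 -0.038  0.063]
 [ 0.491 -0.04   0.068]
 [ 0.489 -0.045  0.077]
 [ 0.496 -0.043  0.079]
 [ 0.481 -0.057  0.08 ]
 [ 0.469 -0.051  0.083]]
0.03 0  
0.04 3 [ 0.482 -0.039  0.039] [ 0.486 -0.035  0.045]
0.05 14 [ 0.478 -0.043  0.045] [ 0.488 -0.035  0.055]
0.06 12 [ 0.478 -0.044  0.054] [ 0.487 -0.034  0.064]
```

By depth the fingertips end at about z=35 mm while the reported TCP is at 9 mm, so they passed over the block. I'll measure tip against TCP over clear bench.

```bash
cat >> h.py <<'E'
def tip(c,xy,r=.025):
    p,d,W,cal=grab(c)
    M=(np.hypot(W[...,0]-xy[0],W[...,1]-xy[1])<r)&(W[...,2]>.006)&(W[...,2]<.09)
    z=np.sort(W[M][:,2]); return p,cal,np.round(z[[0,5,10,20,40]],4) if len(z)>40 else z
E
python3 - <<'E'
from h import *
np.set_printoptions(precision=4,suppress=True)
x,y,_=m.current_ee_pos()
m.move_l([x,y,.06],max_speed=.15); m.move_l([.48,.09,.06],Rt(45),max_speed=.25)
for z in(.03,.015):
    m.move_l([.48,.09,z],max_speed=.1)
    for c in("scene","side"):
        p,cal,t=tip(c,(.48,.09)); print(c,z,np.array(m.current_ee_pos()),t,np.array(m.current_force()),m.current_grip_width())
        q=cal[0]@(cal[1]@np.array(m.current_ee_pos())+cal[2]); u,v=(q[:2]/q[2]).astype(int)
        k=cv2.resize(p[v-50:v+30,u-50:u+50],None,fx=4,fy=4,interpolation=cv2.INTER_CUBIC)[:,:,::-1].copy()
        cv2.circle(k,(200,200),4,(0,0,255),1); cv2.imwrite(f"pics/t_{c}.png",k)
cv2.imwrite("pics/t.png",np.hstack([cv2.imread(f"pics/t_{c}.png") for c in("scene","side")]))
print(m.current_time())
E
```

```text
scene 0.03 [0.4802 0.0895 0.0303] [0.0596 0.0643 0.0662 0.0699 0.0771] [ 0.0441  0.6498 -0.5276] -0.002546744733680863
side 0.03 [0.4804 0.0897 0.0305] [0.055  0.0593 0.0623 0.0677 0.0767] [-0.4253 -0.4209  0.1217] -0.006778905822464069
scene 0.015 [0.48   0.09   0.0152] [0.0448 0.049  0.051  0.0537 0.0624] [1.3524 0.1461 0.2102] -0.0017293216071167389
side 0.015 [0.4802 0.09   0.0154] [0.0401 0.045  0.0489 0.0527 0.0621] [-0.2687 -0.496  -0.1329] 0.00015473671411594286
11.0167
```

View pics/t.png

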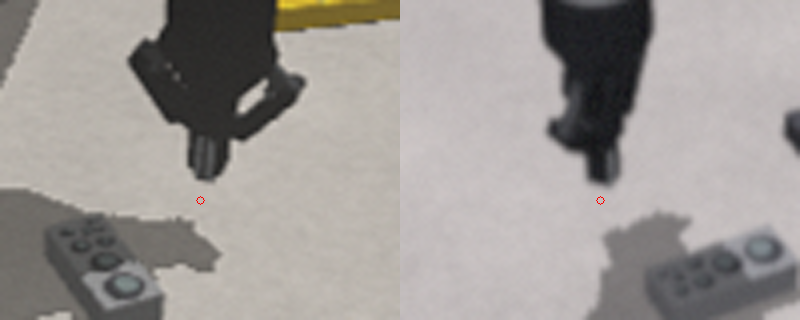

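The red circle marks the reported TCP at (200,200), and the fingertips visibly end about 25 mm above it in both views. They line up sideways. So the true tip is ~25 mm short of the stated TCP, and I'll descend here carefully, watching the force.

```bash
python3 - <<'E'
from h import *
np.set_printoptions(precision=4,suppress=True)
for z in(.0,-.008,-.013,-.016,-.018):
    try: m.move_l([.48,.09,z],max_speed=.05)
    except m.Unreachable as e: print("unreach",z,e);break
    F=np.array(m.current_force()); print(z,np.array(m.current_ee_pos())[2],F,m.current_time())
    if abs(F[2])>6: break
for c in("scene","side"): print(tip(c,(.48,.09))[2])
p,d,W,cal=grab("wrist","w2.png")
E
```

```text
0.0 -0.0003213297155622852 [-0.9955 -0.0169  0.084 ] 11.4667
-0.008 -0.008301713894771814 [-0.5506 -0.5056  0.3935] 11.775
-0.013 -0.01325675397386817 [0.161  0.0281 0.7784] 12.025
-0.016 -0.016121895344766768 [ 0.2655 -0.3664  0.4549] 12.275
-0.018 -0.018072163066064906 [ 1.0872 -0.2286  0.4045] 12.525
[0.0105 0.0168 0.0193 0.023  0.0307]
[0.0062 0.0117 0.0145 0.0203 0.0312]
```

The true tip is at ~8 mm with TCP z=-0.018, with no contact. Repeating the arc at the corrected depth.

```bash
python3 - <<'E'
from h import *
np.set_printoptions(precision=1,suppress=True)
Z=-.016; COR=body((.5292,-.0116),3.7,(.026,0)); r=-.060
m.move_l([*body(COR,3.7,(r,.060)),Z],Rt(3.7),max_speed=.12)
m.move_l([*body(COR,3.7,(r,.038)),Z],max_speed=.06)
print(np.array(m.current_force()),m.current_time())
for i,th in enumerate(np.arange(3.7,50,6)):
    m.move_l([*body(COR,th,(r,.033)),Z],Rt(th),max_speed=.05)
    F=np.array(m.current_force()); print(round(th,1),F,round(m.current_time(),2))
    if np.linalg.norm(F)>50: print("STOP");break
look("mid2.png")
E
```

```text
[0.7 0.3 0.7] 14.0583
3.7 [0.2 0.  0.3] 14.31
9.7 [-0.6 -0.1 -0.4] 14.6
15.7 [-0.1  0.5  0.1] 14.89
21.7 [-0.4  0.2  0.7] 15.18
27.7 [0.7 0.1 0.9] 15.47
33.7 [-0.   1.1  0.9] 15.77
39.7 [ 0.4  0.1 -0.6] 16.06
45.7 [-0.8 -0.2 -0.1] 16.35
scene 501 [array([532.1, -23.8]), array([100.5,  64.6]), np.float64(43.5)]
side 482 [array([529.3, -23.4]), array([102.5,  65.7]), np.float64(44.8)]
```

View pics/mid2.png

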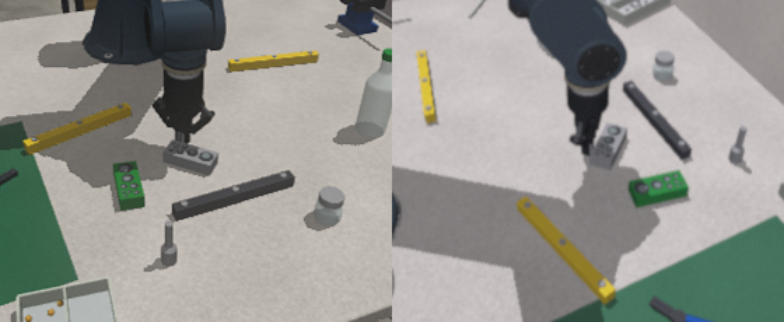

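The block now stands at ~44°, with the finger on its robot-side flank. Continuing the arc, then backing off to measure.

```bash
python3 - <<'E'
from h import *
np.set_printoptions(precision=1,suppress=True)
Z=-.016; COR=body((.5292,-.0116),3.7,(.026,0)); r=-.060
for i,th in enumerate(np.arange(51.7,91,6)):
    m.move_l([*body(COR,th,(r,.033)),Z],Rt(th),max_speed=.05)
    F=np.array(m.current_force()); print(round(th,1),F,round(m.current_time(),2))
    if np.linalg.norm(F)>50: print("STOP");break
m.move_l([*body(COR,th,(r,.075)),Z],max_speed=.12)
look("end1.png",(.555,-.035))
print(m.current_ee_pos(),m.current_time())
E
```

```text
51.7 [-0.1  0.3  0.4] 16.74
57.7 [ 0.3  0.4 -0.6] 17.03
63.7 [ 0.4  1.  -0.1] 17.32
69.7 [-0.  -0.2 -1. ] 17.62
75.7 [ 0.6 -0.2  0.5] 17.91
81.7 [ 0.5 -0.5 -0.8] 18.2
87.7 [-0.8 -0.6 -0.3] 18.49
scene 496 [array([556.1, -38.7]), array([100.6,  48.3]), np.float64(86.7)]
side 439 [array([556. , -39.9]), array([105.2,  45.1]), np.float64(86.7)]
[ 0.5 -0.1 -0. ] 19.0917
```

View pics/end1.png

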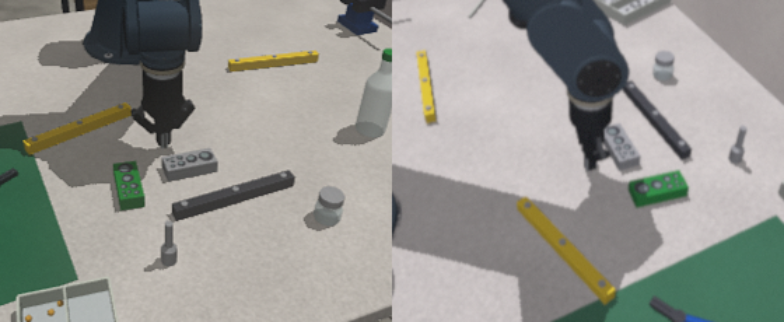

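The block is at (556,-39) mm, 87°, clear of everything. Next I'll open the fingers to about half, so both bear on the robot-side long side at once, and push square to the fence.

```bash
python3 - <<'E'
from h import *
np.set_printoptions(precision=2,suppress=True)
a=np.radians(2.08); n=np.array([np.cos(a),np.sin(a)]); t=np.array([-np.sin(a),np.cos(a)])
tc=np.array([.556,-.039])@t
g=lambda s:[*(n*s+t*tc),-.020]
s0=.6497-.055
m.move_l([*(n*.480+t*tc),-.014],Rt(92.08),max_speed=.12)
m.set_gripper(.5); print("open",m.current_grip_width(),m.current_time())
m.move_l(g(.510),max_speed=.1)
print(np.array(m.current_force()))
m.move_l(g(s0-.030),max_speed=.06); print(np.array(m.current_force()))
m.move_l(g(s0-.006),max_speed=.05); print(np.array(m.current_force()),m.current_time())
look(None,(.62,-.038))
for k in np.arange(-.005,.0051,.001):
    m.move_l(g(s0+k),max_speed=.02); F=np.array(m.current_force()); print(round(k*1000,1),F,np.array(m.current_ee_pos())[:2]@n*1000-s0*1000)
    if F[0]<-15: break
print(m.current_time()); look("end2.png",(.626,-.038))
E
```

```text
open 0.5007127964951725 19.9417
[-0.02 -0.35  0.45]
[-5.24 -0.82  3.43]
[-1.2  -0.37 -0.48] 22.0917
scene 1093 [array([628.6, -35. ]), array([ 96.1, 156.1]), np.float64(2.4)]
side 6 [array([612.6, -32.1]), array([7.2, 5.4]), np.float64(60.8)]
-5.0 [-5.3  -0.57  4.32] -5.797962665718842
-4.0 [-9.02 -0.94  6.98] -5.420903961393947
-3.0 [-8.98 -1.08  5.8 ] -4.530543306836989
-2.0 [-8.65 -0.53  6.45] -3.4493122958280082
-1.0 [-8.99 -0.06  5.75] -2.4677238318306536
0.0 [-8.7  -0.12  5.67] -1.4578718674505353
1.0 [-8.61 -0.33  6.47] -0.4480589154234167
2.0 [-10.56  -0.57   8.35] 0.025350043225103036
3.0 [-17.06  -1.45  12.76] -0.02130440118696697
24.4417
scene 1044 [array([631.3, -33.3]), array([ 90.8, 159.1]), np.float64(1.8)]
side 7 [array([619.6, -30.3]), array([10.2,  4.2]), np.float64(36.5)]
```

View pics/end2.png

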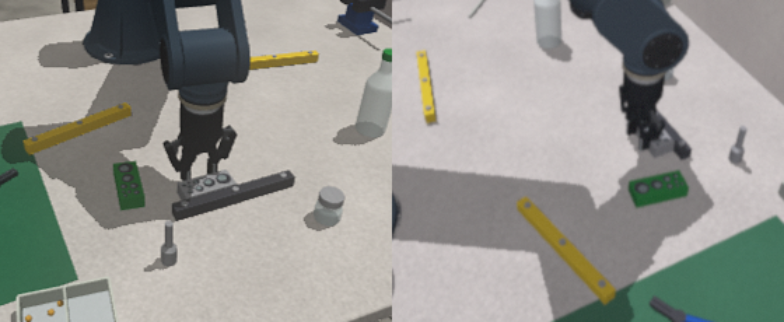

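The tool stalls at the predicted seat (0.0 mm) while the force climbs to 17 N, so the block is on the fence. I'll press a little more to seat it, back off, and look from above.

```bash
python3 - <<'E'
from h import *
np.set_printoptions(precision=2,suppress=True)
a=np.radians(2.08); n=np.array([np.cos(a),np.sin(a)]); t=np.array([-np.sin(a),np.cos(a)])
tc=np.array([.556,-.039])@t
g=lambda s,z=-.020:[*(n*s+t*tc),z]
s0=.6497-.055
for k in(.004,.005,.006):
    m.move_l(g(s0+k),max_speed=.02); F=np.array(m.current_force()); print(k,F)
    if F[0]<-26: break
m.move_l(g(s0-.002),max_speed=.03); m.move_l(g(s0-.045),max_speed=.12); print(np.array(m.current_force()))
m.move_l(g(s0-.045,.10),max_speed=.25); m.move_ptp([.47,-.03,.25],Rt(92.08)); m.dwell(.3)
p,d,W,cal=grab("wrist"); np.savez("w3.npz",p=p,d=d,W=W)
K,R,T=cal; q=K@(R@np.array([.64,-.02,.02])+T); u,v=(q[:2]/q[2]).astype(int); print(u,v)
u0,v0=max(u-110,0),max(v-70,0); cv2.imwrite("pics/fin.png",cv2.resize(p[v0:v0+140,u0:u0+220],None,fx=3.5,fy=3.5,interpolation=cv2.INTER_CUBIC)[:,:,::-1])
# segment by world coordinates in fence frame: top points
f0=np.array([.661,.0065]); Q=W[...,:2]-f0; N=Q@n*1000+11; S=Q@t*1000
M=(W[...,2]>.018)&(W[...,2]<.034)&(abs(S)<130)&(N>-60)&(N<30)
g_=p.mean(-1)
blk=M&(N<-3); fe=M&(N>3)
for nm,mm in(("blk",blk),("fence",fe)): print(nm,mm.sum(),[np.round(x,2) for x in rect(W[mm])])
print("along fence",S[blk].min(),S[blk].max(),S[fe].min(),S[fe].max())
for lo in range(-100,40,12):
    s=M&(S>lo)&(S<lo+12); b=s&(g_>85)&(N<6)
    if b.sum()>5: print(lo,np.percentile(N[b],[2,98]))
print(m.current_time())
E
```

```text
0.004 [-22.44  -2.11  17.77]
0.005 [-27.7   -3.02  22.23]
[0.37 0.69 0.42]
255 265
blk 1494 [array([627.75, -35.21]), array([41.39, 98.85]), np.float64(2.19)]
fence 843 [array([662.68,  17.07]), array([ 19.96, 219.74]), np.float64(2.06)]
along fence -89.86829966707622 8.909405879212319 -99.36790929569307 120.37758886934834
-100 [-41.33   2.17]
-88 [-42.85   2.47]
-76 [-42.37   2.9 ]
-64 [-42.3    2.49]
-52 [-42.41   2.81]
-40 [-42.71   2.42]
-28 [-42.47   2.62]
-16 [-42.67   3.23]
-4 [-42.8    2.68]
8 [-38.43  -0.88]
27.6333
```

View pics/fin.png

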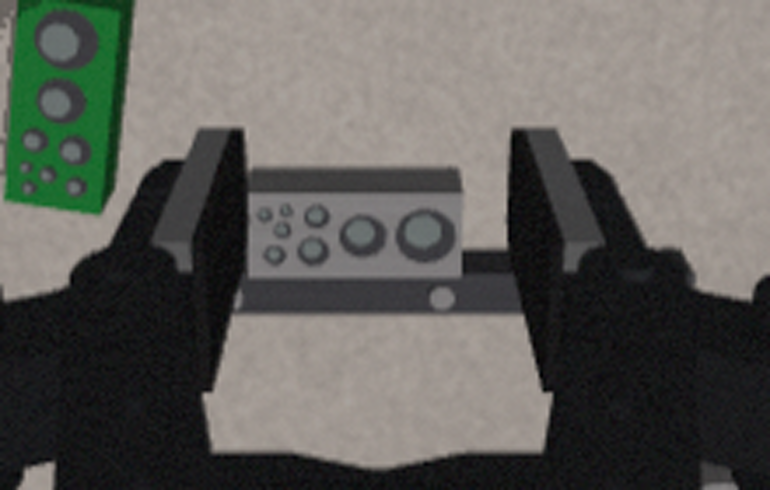

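The close-up shows the block's long edge (250–460, 278) flat on the fence with no gap. The measured angles are 2.19° for the block and 2.06° for the fence. The block spans -90 to +9 mm along a fence that runs ±120 mm. The robot is clear, so I'm handing in.

```bash
python3 -c "
from bench import manip as m
print(m.current_time(), m.current_force()); m.sign_off()"
```

```text
27.6333 [0.30548863 0.23069986 0.41527971]
the job is handed in; nothing more can be done
```

The steel block now lies with one long side flat against the front of the dark steel fence, and I handed the job in at 27.6 s. I swung its near end round about 84° with the shut fingers, then pushed it square to the fence with both fingers, half open, on its robot-side long face.

**Last checks:**
- **Fit:** the block measures 2.19° and the fence 2.06°, with no visible gap. The block spans -90 to +9 mm along the fence, which runs ±120 mm, so the whole side is backed.
- **Forces:** the push stalled at the predicted seat, with up to 28 N along the push and 22 N upward (about 36 N in all). The wrist force was near zero after I backed off.
- **Other things on the bench:** I never sent the arm near any of them, and they look unmoved in the pictures. I did not measure their positions again at the end.

**What disagreed:**
- **Fingertip length:** the shut fingertips end about 25 mm short of the stated TCP. My first sweep therefore passed over the block without touching it. I measured the offset with the cameras and corrected for it.
- **Fixed-camera fits:** while the gripper hid the block at the fence, the scene and side camera fits were no use. The final check rests on the wrist camera and the force stall.

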